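# Park the index plunger and run out the specimen carriage

### The arm

A 6-joint arm with a two-finger parallel gripper is mounted at the origin on a cart in front of the work surface, level with it; the furniture and walls round the work are solid. World frame = base frame: x ahead of the robot, y to its left, z up, the work surface at z = 0. Lengths are in mm, angles in degrees, forces in N, time in s.
With the tool pointing down it reaches from about 350 to 850 mm from the base axis. Payload 8.1 kg.
Tool frame: the origin (TCP) lies on the centre line of the jaws, within the pads' length; the fingertips stand 19 mm ahead of it and the grasp point (between the pads) is the TCP; z points along the fingers, y is the line along which they close (so a half turn about z gives the same grasp; the last joint's range is limited). The gripper opens to 85 mm and grips with 20 to 120 N. Pads are 22 mm wide; open, the fingers measure 114 mm over their backs; the gripper's body (76 mm by 85 mm) begins 54 mm behind the grasp point. The pads swing forward as they close: fully open they stand 13 mm farther back than shut.
Start: joints at [-77.258, 7.471, 85.268, -0, 87.261, -4.893], TCP at [181.798, -571.8, 250.292] pointing down, gripper open.
Joint ranges: [-169.43, 169.43], [-51.17, 129.36], [1.28, 143.12], [-76.62, 256.62], [0, 156.53], [-152.29, 152.29]. Speed limits (degrees/s): [136.94, 136.94, 159.86, 180, 180, 180].

### API

Orientations are given as [roll, pitch, yaw] about the fixed x, y, z axes, in that order (R = Rz(yaw) Ry(pitch) Rx(roll)).
In Python, from bench import r gives the robot as it stands. The module is installed in compiled form; this text tells all that it offers.
- The arm moves only by the tool servo_tool, never from a script. Its arguments are lists of equal length, an entry for each row: "fingers": the finger opening in m, from 0 to 0.0854; "linear": the shift along the tool's x, y, z in m, a list of three; "rotation": the turn, a rotation vector about the tool's x, y, z in degrees, a list of three. A call has 1 to 10 rows; each row is the pose to reach, as a shift and turn from the pose commanded when the call began, along the tool's axes at that moment; what a row does not reach only later rows make up. A row lasts 1/10 s, in which the tool goes at most 50 mm and 8.59 degrees, less where a joint would pass 70% of its speed; a pose out of reach is approached as far as the arm can. A call with a gripper value outside its range is refused whole. The fingers move at their own pace and stop on an object; "force" is the grip in N (left out, the last holds). Time passes only in rows, so rows that repeat a pose let the fingers close. It gives the time, the measured TCP pose, the force, the opening and the grip force at its end, in the units of the state.
- r.sense(): the state, without advancing time (a new reading comes with each control period).
- r.snapshot(name): name is "scene" or "top" or "wrist"; returns a dict with "frame" (420x560x3 uint8, red, green, blue), "fx", "fy", "cx", "cy" (pixels), "k1" (the pictures are not rectified: a ray, as slopes to the right and down, at radius r is drawn at 1 + k1 r^2 times it, then the intrinsics apply), "camera_from_world" (4x4, takes a point from world to camera coordinates). Camera axes: x right, y up, looking along -z (the intrinsics and any distortion apply to the point x, -y, -z); pixel columns grow to the right and rows downward; lengths in mm; the calibration is good to about 2 mm. A picture is of the moment at which its call begins. There is no depth.
- r.hand_in(): hands the job in; it is judged then, once.
The state is a dict: "time": time; "joint_pos": joint angles; "qd": joint speeds; "joint_efforts": joint torques, N m; "tool_pos": TCP position; "tcp_rot": TCP orientation; "ft_force": force on the tool from outside, world axes, zero at the start; "wrist_torque": the same for the moment, N m; "finger_gap": finger opening in mm; "grip_force": force on a finger pad.
Only numpy, scipy, OpenCV 4.12 (cv2) and the standard library are available. Lean on these libraries where they do the work, as an engineer would, in place of code of your own. Each camera call takes 0.05 s, during which the arm holds its last target. There are 200 camera calls.

### The job

The specimen slide on the desk is locked by the spring-loaded plunger with the black T-grip. Pull the plunger up, twist it clockwise and let it down into its rest notch so that it stays retracted by itself when you let go; then slide the carriage by its upright post, away from the plunger, right up against its end stops. The notch is not always at the same angle, so feel for it and never force the plunger or the carriage against their stops; keep the specimen in its seat and leave the other things on the desk alone.

Things in the scene. Friction and masses are not known exactly. Their poses are not given: they have to be found in the camera images.
- fixture: Specimen slide fixed to the desk: aluminium base 96 x 242 x 12 mm (x, y from -61 to +181 mm, z), steel carriage along y, and a bridge (96 x 42 mm, top 42 mm up) carrying an upright index plunger. Origin on the desk below the plunger's axis; +y the way the carriage runs out, z up. On the bridge stands the plunger's sleeve, 34 mm diameter, highest walls 70 mm above the desk.
- tgrip (a point): Grip point of the plunger's black T-grip, on its axis, 91 mm above the desk while down. The grip is a bar 42 mm long (its x) x 14 mm thick (its y) x 24 mm tall, from 18 mm below to 6 mm above this point; its underside is 3 mm above the sleeve's walls while down. Close the fingers on the 14 mm. The frame turns and rises with the grip, z up.
- plunger (a joint): Lift of the plunger in m, 0 = down, tip 5 mm deep in the carriage's locking hole. A spring pulls it down with 6 N at 0 and 0.3 N more per mm. Its cross pin leaves the sleeve's slot and can turn over the rim from 12 mm; hard upper stop at 16 mm. Lying in the rest notch (3 mm deep in the rim) it reads 9 mm; on the rim 12 mm, which is not parked.
- knob (a joint): Turn of the T-grip in rad, 0 = pin in the slot (0.08 play), growing clockwise seen from above; turns only clockwise and only when lifted. The rest notch lies somewhere from 1.01 to 1.47 (differs each time, not measured). Its far wall rises as a shoulder that stops the pin at any lift, 0.06 past the notch's centre; the pin drops in within 0.06 of the centre. Turning on the rim takes under 0.05 N m.
- carriage (a joint): Travel of the carriage in m, 0 = locked by the plunger, growing along the fixture's +y; the end stops stop it at 0.055. It slides with about 2.5 N of friction and stays where it is left; there is about 1 mm of play while locked.
- post (a point): Grip point on the carriage's upright steel post (16 mm diameter, from 26 to 71 mm above the desk): on the post's axis, 52 mm above the desk and, while locked, 100 mm from the plunger's axis along the fixture's +y. Its axes are those of the fixture.
- seat (a point): Centre of the round seat (35 mm inside, walls 6 mm high) on the carriage's top face, 26 mm above the desk and, while locked, 48 mm from the plunger's axis along +y. It moves with the carriage.
- specimen: Black resin specimen mount, 31 mm diameter x 19 mm tall, loose in the seat of the carriage. Origin at the centre of its underside, z up.
- vial: Small glass vial with screw cap, 23 mm diameter x 48 mm tall, standing beside the slide; not part of the work. Origin at the centre of its underside.
- loupe: Black eye loupe, 35 mm diameter x 31 mm tall, standing beside the slide; not part of the work. Origin at the centre of its underside.
- sticky_pad: Pad of yellow notes, 50 x 50 x 14 mm, lying near the end of the slide; not part of the work. Origin at the centre of its underside.
Not all that is in view belongs to the job. Of the things like the specimen, leave any that is green or red; of the rest the smaller one is meant.

How it is judged (in metres and radians):
On the way, in this order (a step that is already met when the one before it is completed fails the run):
1. the plunger rests in its notch, let go, with the carriage still at its locked place (value of joint plunger between 0.0075 and 0.0105 m and contact force between the fingers and fixture below 0.2 N and value of joint carriage below 0.004 m), for 0.3 s.
2. the carriage is against its end stops, the plunger still parked (value of joint plunger between 0.0075 and 0.0105 m and value of joint carriage above 0.053 m), for 0.2 s.
At the end, for the whole second after the job is handed in: The plunger stays retracted by itself in its rest notch (lift 7.5 to 10.5 mm), the carriage stands still within 2 mm of its end stops (travel over 53 mm), and the specimen sits upright in its seat (within 5 mm of the centre) (all of step 2 and horizontal distance between specimen and seat below 0.005 m and angle between specimen's own z axis and vertical below 0.1 rad and z of specimen in the frame of seat below 0.003 m and velocity of joint carriage between -0.005 and 0.005 m/s); the robot touches nothing.
It fails at once if the plunger's cross pin is forced against the sleeve, rest notch or shoulder with more than 45 N in all (contact force between knob_c0 and anything else above 45 N).
It fails at once if the plunger is pulled against its upper stop with more than 30 N (contact force between plunger_c1 and anything else above 30 N).
It fails at once if the carriage is forced against the engaged plunger or its end stops with more than 30 N (contact force between any of plunger_c0, fixture_c5, fixture_c6 and anything else above 30 N).
It fails at once if the specimen leaves its seat (horizontal distance between specimen and seat above 0.012 m).
It fails at once if the vial, the loupe or the pad of notes is moved more than 15 mm (distance of any of vial, loupe, sticky_pad from where it was at the start of the episode above 0.015 m).
It also fails if it takes over 72 s, if anything falls off the work surface, if the arm or the gripper's body presses on something with over 40 N, if the wrist force passes 120 N, or if a joint passes its speed limit or range.

## Working session

There is one attempt and no reset: what is moved stays moved. The work goes in short steps, Python scripts to look and compute and a tool call to move; the robot and the scene stay as the last step left them, time stands still between calls to the robot, and variables do not carry over. Pictures are saved under pics/ and viewed, at most 10 in all, crops included, and the job is handed in when it is done.

Besides the shell and the picture viewer there is one more tool, called after ">>>" by a JSON object that holds its "name" and its "arguments", one argument or row to a line. servo_tool: Moves the arm, as the interface text tells. Its arguments: {"type":"object","properties":{"fingers":{"type":"array","items":{"type":"number"}},"linear":{"type":"array","items":{"type":"array","items":{"type":"number"}}},"rotation":{"type":"array","items":{"type":"array","items":{"type":"number"}}},"force":{"type":"number"}},"required":["fingers","linear","rotation"]}

```bash
mkdir -p pics
cat > h.py <<'E'
import numpy as np, cv2
from bench import r
def snap(n):
    s=r.snapshot(n); return s
def ray(s,u,v):
    x=(u-s["cx"])/s["fx"]; y=(v-s["cy"])/s["fy"]
    rd=np.hypot(x,y); q=rd
    for _ in range(20): q=rd/(1+s["k1"]*q*q)
    f=q/rd if rd>0 else 1
    M=np.array(s["camera_from_world"]); R=M[:3,:3]; t=M[:3,3]
    return -R.T@t, R.T@np.array([x*f,-y*f,-1])
def plane(s,u,v,z):
    o,d=ray(s,u,v); return o+d*(z-o[2])/d[2]
def proj(s,p):
    M=np.array(s["camera_from_world"]); c=M[:3,:3]@np.array(p)+M[:3,3]
    x,y=c[0]/-c[2],-c[1]/-c[2]; k=1+s["k1"]*(x*x+y*y)
    return s["cx"]+s["fx"]*x*k, s["cy"]+s["fy"]*y*k
def tri(s1,p1,s2,p2):
    o1,d1=ray(s1,*p1);o2,d2=ray(s2,*p2)
    a=np.linalg.lstsq(np.c_[d1,-d2],o2-o1,rcond=None)[0]
    A,B=o1+a[0]*d1,o2+a[1]*d2
    return (A+B)/2,np.linalg.norm(A-B)
E
python3 - <<'E'
from h import *
for n in("top","scene"):
    s=snap(n); cv2.imwrite(f"pics/{n}0.png",s["frame"][:,:,::-1]); print(n,-np.array(s["camera_from_world"])[:3,:3].T@np.array(s["camera_from_world"])[:3,3],s["fx"],s["k1"])
print(r.sense())
E
```

```text
top [ 470.01013671 -255.41274554  962.51485729] 458.5933225048556 -0.15623726796850718
scene [198.8712112  379.26397228 484.74346791] 524.6532596551007 -0.10068256390334547
{'time': 0.1, 'joint_pos': array([-7.72564059e+01,  7.51118159e+00,  8.53239278e+01,  1.04399982e-03,
        8.72601582e+01, -4.89315635e+00]), 'qd': array([ 0.0019301 , -0.04273245, -0.24810983, -0.11066898,  0.12900413,
       -0.08661604]), 'joint_efforts': array([ 3.51540157e-04, -5.70952606e+01, -5.01943731e+01, -2.04593116e-04,
        8.14295083e-03,  1.16637264e-05]), 'tool_pos': array([ 181.71328231, -571.33942996,  249.33660263]), 'tcp_rot': array([-1.79905169e+02, -9.16504647e-03,  1.76366921e+01]), 'ft_force': array([ 0.56427528, -0.15820106,  0.03994311]), 'wrist_torque': array([-0.01536216,  0.06993292,  0.03442093]), 'grip_force': 0.0, 'finger_gap': 85.28580975489115}
```

View pics/top0.png

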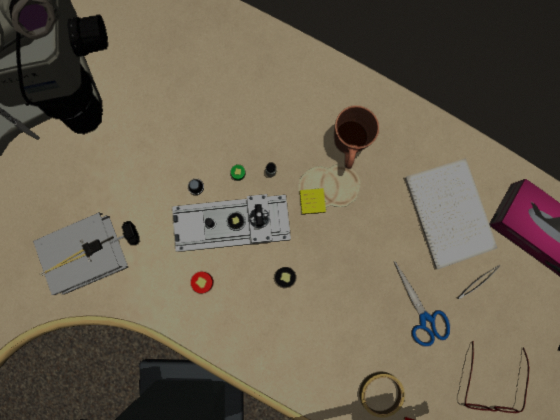

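View pics/scene0.png

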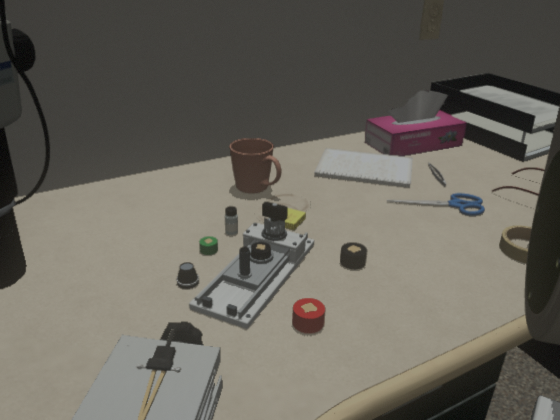

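Run:
```python
from h import *
a=snap("top");b=snap("scene")
A=cv2.resize(a["frame"][185:260,165:300],None,fx=5.9,fy=5.9,interpolation=cv2.INTER_CUBIC)
B=cv2.resize(b["frame"][195:325,190:325],None,fx=4,fy=4,interpolation=cv2.INTER_CUBIC)
cv2.imwrite("pics/a1.png",A[:,:,::-1]);cv2.imwrite("pics/b1.png",B[:,:,::-1])
hi=plane(a,209,223,71);lo=plane(a,259,216,97);print(hi,lo,np.linalg.norm((hi-lo)[:2]))
print(tri(a,(209,221),b,(245,250)),tri(a,(259,214),b,(278,208)))
for p in[(174,207),(176,250),(289,196),(290,239)]:print(plane(a,*p,12))
```

```text
[ 571.71704381 -146.50821174   71.        ] [ 582.33594072 -244.72047398   97.        ] 98.78466190610065
(array([ 574.52097826, -146.84628309,   66.51776422]), np.float64(3.79682611387689)) (array([ 583.01650798, -246.76243127,   88.96650539]), np.float64(9.432939242218502))
[612.12603016 -64.65379487  12.        ]
[521.78008601 -71.23456064  12.        ]
[ 635.91719351 -306.65162752   12.        ]
[ 545.24920079 -308.23774113   12.        ]
```

View pics/a1.png

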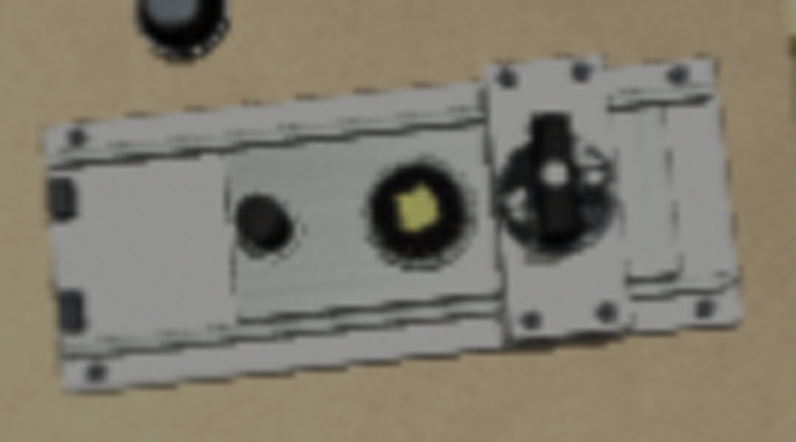

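View pics/b1.png

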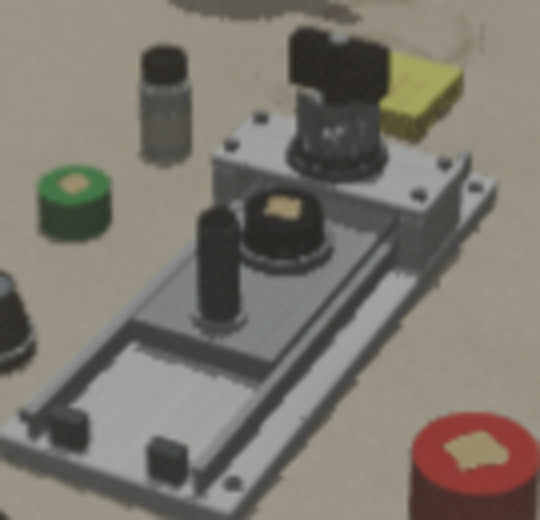

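Run:
```python
from h import *
a=snap("top");b=snap("scene")
c=lambda u,v:((u+.5)/5.9+164.5,(v+.5)/5.9+184.5)
d=lambda u,v:((u+.5)/4+189.5,(v+.5)/4+194.5)
W=np.array([plane(a,*c(*p),12)[:2] for p in[(43,128),(65,390),(741,322),(713,58)]])
L=np.array([[48,181],[-48,181],[-48,-61],[48,-61]],float)
for mir in(1,-1):
    l=L*[mir,1];lc=l-l.mean(0);wc=W-W.mean(0)
    H=lc.T@wc;U,S,V=np.linalg.svd(H);R=V.T@np.diag([1,np.linalg.det(V.T@U.T)])@U.T
    t=W.mean(0)-R@l.mean(0);e=l@R.T+t-W
    print(mir,"yaw",np.degrees(np.arctan2(R[1,0],R[0,0])),"origin",t,"post",R@[0,100]+t,"err",np.abs(e).max())
print("grip top",plane(a,*c(553,173),97),"tri",tri(a,c(553,173),b,d(340,37)))
print("post top",plane(a,*c(259,222),71),"tri",tri(a,c(259,222),b,d(219,215)))
print("post scene",plane(b,*d(219,215),71),"grip scene",plane(b,*d(340,37),97))
x=np.array([plane(a,*c(*p),97) for p in[(550,113),(557,236)]]);print("bar",x,np.degrees(np.arctan2(*(x[0]-x[1])[1::-1])))
for n,p,z in(("specimen",(417,210),45),("loupe",(178,10),31)):print(n,plane(a,*c(*p),z))
for n,p,z in(("vial",(271,167),48),("pad",(313,201),14),("green",(238,172),20)):print(n,plane(a,*p,z))
```

```text
1 yaw 6.006792145810512 origin [ 585.82871379 -244.23731135] post [ 575.36407795 -144.78636165] err 1.3189858928814147
-1 yaw 6.000338297242547 origin [ 585.82199241 -244.23801822] post [ 575.36855887 -144.7858904 ] err 95.02197090309983
grip top [ 586.35236912 -243.40048189   97.        ] tri (array([ 584.67714694, -244.29745033,   96.50717338]), np.float64(3.893503942917713))
post top [ 573.26802418 -145.46512813   71.        ] tri (array([ 572.95499403, -145.6035949 ,   70.26297447]), np.float64(0.9076110616221335))
post scene [ 571.83537054 -144.79883713   71.        ] grip scene [ 582.24149199 -244.01636127   97.        ]
bar [[ 605.9466369  -242.35868707   97.        ]
 [ 565.90509227 -244.75665587   97.        ]] 3.4271802823381115
specimen [ 580.5158379  -196.27710398   45.        ]
loupe [ 652.73615471 -110.52847308   31.        ]
vial [ 689.72605588 -268.26229476   48.        ]
pad [ 625.05907416 -356.98651514   14.        ]
green [ 685.51400513 -199.27335575   20.        ]
```

Candidates for the specimen in top0: black in the seat (236,221), larger black loose (285,277), green (238,172) and red (202,282). The one in the seat is smaller and black, so it is the one meant, and the crop confirms it. The plunger axis is at about (585,-244), yaw 6°, and the vial, loupe and pad are clear of it.

>>> {"name": "servo_tool", "arguments": {
  "fingers": [0.04, 0.04, 0.04, 0.04, 0.04, 0.04, 0.04, 0.04, 0.04, 0.04],
  "linear": [
    [0.04, -0.016, 0],
    [0.08, -0.032, 0],
    [0.12, -0.048, 0],
    [0.16, -0.064, 0],
    [0.2, -0.08, 0],
    [0.24, -0.096, 0],
    [0.28, -0.112, 0],
    [0.32, -0.128, 0],
    [0.36, -0.144, 0],
    [0.4, -0.16, 0]
  ],
  "rotation": [
    [0, 0, -8.4],
    [0, 0, -16.8],
    [0, 0, -25.2],
    [0, 0, -33.6],
    [0, 0, -42],
    [0, 0, -50.4],
    [0, 0, -58.8],
    [0, 0, -67.2],
    [0, 0, -75.6],
    [0, 0, -84]
  ],
  "force": 30
}}

```text
time: 1.3
tool_pos: [515.7, -296.8, 250.4]
tcp_rot: [180.0, 0.0, 102.0]
ft_force: [0.7, -0.6, 0.4]
finger_gap: 40.2
grip_force: 0.0
```

>>> {"name": "servo_tool", "arguments": {
  "fingers": [0.04, 0.04, 0.04, 0.04, 0.04, 0.04, 0.04, 0.04, 0.04, 0.04],
  "linear": [
    [0.01, 0.02, 0],
    [0.02, 0.04, 0],
    [0.03, 0.06, 0],
    [0.0387, 0.0802, 0],
    [0.0387, 0.0802, 0.02],
    [0.0387, 0.0802, 0.04],
    [0.0387, 0.0802, 0.06],
    [0.0387, 0.0802, 0.08],
    [0.0387, 0.0802, 0.1],
    [0.0387, 0.0802, 0.11]
  ],
  "rotation": [
    [0, 0, -8.4],
    [0, 0, -16.8],
    [0, 0, -25.2],
    [0, 0, -33.6],
    [0, 0, -42],
    [0, 0, -50.4],
    [0, 0, -58.8],
    [0, 0, -67.2],
    [0, 0, -75.6],
    [0, 0, -84.2]
  ]
}}

```text
time: 2.3
tool_pos: [584.2, -243.4, 137.7]
tcp_rot: [179.9, -0.2, -173.8]
ft_force: [0.2, 0.5, -0.2]
finger_gap: 40.1
grip_force: 0.0
```

Run:
```python
from h import *
s=snap("wrist");cv2.imwrite("pics/w1.png",s["frame"][:,:,::-1]);q=r.sense();print(q["tool_pos"],q["tcp_rot"],q["joint_pos"])
print(proj(s,(585.2,-244,97)),proj(s,(574.5,-145,71)))
```

```text
[ 583.6061362  -243.21284669  136.41737134] [ 179.84457838   -0.23234844 -173.25699768] [-2.72677790e+01  1.70207673e+01  8.64500302e+01 -1.15976152e-03
  7.68087384e+01 -1.24010199e+02]
(np.float64(281.0673099617843), np.float64(257.7459143755367)) (np.float64(455.52045349656146), np.float64(238.3690641304094))
```

View pics/w1.png

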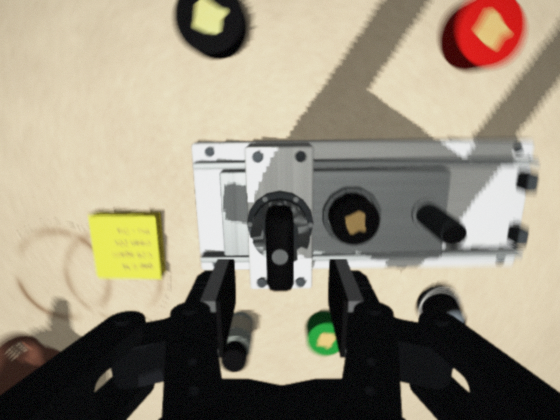

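>>> {"name": "servo_tool", "arguments": {
  "fingers": [0.04, 0.04, 0.04, 0.04, 0.04, 0.04],
  "linear": [
    [0, 0, 0.012],
    [0, 0, 0.024],
    [0, 0, 0.034],
    [0, 0, 0.042],
    [0, 0, 0.042],
    [0, 0, 0.042]
  ],
  "rotation": [
    [0, 0, 0],
    [0, 0, 0],
    [0, 0, 0],
    [0, 0, 0],
    [0, 0, 0],
    [0, 0, 0]
  ]
}}

```text
time: 2.95
tool_pos: [585.3, -244.0, 98.3]
tcp_rot: [180.0, -0.0, -174.2]
ft_force: [0.3, 0.2, -0.6]
finger_gap: 39.8
grip_force: 0.0
```

>>> {"name": "servo_tool", "arguments": {
  "fingers": [0.04, 0.04, 0.022, 0.018, 0.014, 0.01, 0.008, 0.008, 0.008, 0.008],
  "linear": [
    [0, 0, 0.0025],
    [0, 0, 0.0045],
    [0, 0, 0.0045],
    [0, 0, 0.0045],
    [0, 0, 0.0045],
    [0, 0, 0.0045],
    [0, 0, 0.0045],
    [0, 0, 0.0045],
    [0, 0, 0.0045],
    [0, 0, 0.0045]
  ],
  "rotation": [
    [0, 0, 0],
    [0, 0, 0],
    [0, 0, 0],
    [0, 0, 0],
    [0, 0, 0],
    [0, 0, 0],
    [0, 0, 0],
    [0, 0, 0],
    [0, 0, 0],
    [0, 0, 0]
  ],
  "force": 35
}}

```text
time: 3.95
tool_pos: [585.4, -244.2, 94.1]
tcp_rot: [-180.0, 0.0, -174.2]
ft_force: [-0.7, -0.7, 2.1]
finger_gap: 13.4
grip_force: 36.5
```

```bash
python3 -c "
from h import *
q=r.sense();print({k:np.round(q[k],2) for k in('tool_pos','tcp_rot','ft_force','wrist_torque','grip_force','finger_gap')})"
```

```text
{'tool_pos': array([ 585.43, -244.19,   94.08]), 'tcp_rot': array([-1.7998e+02,  2.0000e-02, -1.7417e+02]), 'ft_force': array([-0.68, -0.67,  2.14]), 'wrist_torque': array([-0.07,  0.1 ,  0.04]), 'grip_force': np.float64(36.54), 'finger_gap': np.float64(13.4)}
```

>>> {"name": "servo_tool", "arguments": {
  "fingers": [0.008, 0.008, 0.008, 0.008, 0.008, 0.008, 0.008],
  "linear": [
    [0, 0, -0.002],
    [0, 0, -0.004],
    [0, 0, -0.006],
    [0, 0, -0.008],
    [0, 0, -0.01],
    [0, 0, -0.012],
    [0, 0, -0.012]
  ],
  "rotation": [
    [0, 0, 0],
    [0, 0, 0],
    [0, 0, 0],
    [0, 0, 0],
    [0, 0, 0],
    [0, 0, 0],
    [0, 0, 0]
  ]
}}

```text
time: 4.65
tool_pos: [585.1, -244.0, 105.8]
tcp_rot: [180.0, -0.0, -174.2]
ft_force: [3.1, -3.6, -10.4]
finger_gap: 13.4
grip_force: 34.7
```

>>> {"name": "servo_tool", "arguments": {
  "fingers": [0.008, 0.008, 0.008, 0.008, 0.008, 0.008],
  "linear": [
    [0, 0, -0.001],
    [0, 0, -0.002],
    [0, 0, -0.002],
    [0, 0, -0.002],
    [0, 0, -0.002],
    [0, 0, -0.002]
  ],
  "rotation": [
    [0, 0, 0],
    [0, 0, 0],
    [0, 0, 3],
    [0, 0, 6],
    [0, 0, 9],
    [0, 0, 9]
  ]
}}

```text
time: 5.25
tool_pos: [585.1, -244.1, 107.6]
tcp_rot: [180.0, -0.0, 176.8]
ft_force: [3.0, -4.1, -11.2]
finger_gap: 13.2
grip_force: 34.7
```

```bash
python3 -c "
from h import *
q=r.sense();print({k:np.round(q[k],2) for k in('tool_pos','tcp_rot','ft_force','wrist_torque','grip_force','finger_gap')})"
```

```text
{'tool_pos': array([ 585.1 , -244.08,  107.62]), 'tcp_rot': array([ 1.8000e+02, -2.0000e-02,  1.7678e+02]), 'ft_force': array([  3.04,  -4.11, -11.22]), 'wrist_torque': array([-0.74, -0.65,  0.04]), 'grip_force': np.float64(34.71), 'finger_gap': np.float64(13.17)}
```

>>> {"name": "servo_tool", "arguments": {
  "fingers": [0.008, 0.008, 0.008, 0.008, 0.008, 0.008, 0.008, 0.008, 0.008],
  "linear": [
    [0, 0, 0],
    [0, 0, 0],
    [0, 0, 0],
    [0, 0, 0],
    [0, 0, 0],
    [0, 0, 0],
    [0, 0, 0],
    [0, 0, 0],
    [0, 0, 0]
  ],
  "rotation": [
    [0, 0, 6],
    [0, 0, 12],
    [0, 0, 18],
    [0, 0, 24],
    [0, 0, 30],
    [0, 0, 36],
    [0, 0, 41],
    [0, 0, 43],
    [0, 0, 43]
  ]
}}

```text
time: 6.15
tool_pos: [584.9, -244.5, 107.6]
tcp_rot: [-179.9, -0.0, 133.8]
ft_force: [2.2, -5.0, -11.0]
finger_gap: 13.5
grip_force: 34.7
```

```bash
cat > st.py <<'E'
from h import *
q=r.sense();print({k:np.round(q[k],2).tolist() for k in('time','tool_pos','tcp_rot','ft_force','wrist_torque','grip_force','finger_gap')})
E
python3 st.py
```

```text
{'time': 6.15, 'tool_pos': [584.91, -244.49, 107.64], 'tcp_rot': [-179.95, -0.01, 133.84], 'ft_force': [2.23, -5.0, -11.04], 'wrist_torque': [-0.97, -0.53, 0.04], 'grip_force': 34.68, 'finger_gap': 13.51}
```

>>> {"name": "servo_tool", "arguments": {
  "fingers": [0.008, 0.008, 0.008, 0.008, 0.008],
  "linear": [
    [0, 0, 0],
    [0, 0, 0],
    [0, 0, 0],
    [0, 0, 0],
    [0, 0, 0]
  ],
  "rotation": [
    [0, 0, 2],
    [0, 0, 4],
    [0, 0, 6],
    [0, 0, 7],
    [0, 0, 7]
  ]
}}

```text
time: 6.65
tool_pos: [584.9, -244.5, 107.6]
tcp_rot: [-179.9, 0.0, 126.9]
ft_force: [2.0, -5.1, -10.1]
finger_gap: 13.4
grip_force: 34.7
```

```bash
python3 st.py
```

```text
{'time': 6.65, 'tool_pos': [584.89, -244.54, 107.63], 'tcp_rot': [-179.95, 0.0, 126.88], 'ft_force': [1.95, -5.14, -10.11], 'wrist_torque': [-1.08, -0.47, -0.0], 'grip_force': 34.68, 'finger_gap': 13.43}
```

>>> {"name": "servo_tool", "arguments": {
  "fingers": [0.008, 0.008, 0.008],
  "linear": [
    [0, 0, 0],
    [0, 0, 0],
    [0, 0, 0]
  ],
  "rotation": [
    [0, 0, 1.5],
    [0, 0, 3],
    [0, 0, 3]
  ]
}}

```text
time: 6.95
tool_pos: [584.8, -244.6, 107.6]
tcp_rot: [-179.9, 0.0, 123.9]
ft_force: [2.1, -5.4, -11.4]
finger_gap: 13.0
grip_force: 34.7
```

```bash
python3 st.py
```

```text
{'time': 6.95, 'tool_pos': [584.85, -244.57, 107.63], 'tcp_rot': [-179.94, 0.0, 123.86], 'ft_force': [2.13, -5.36, -11.4], 'wrist_torque': [-1.06, -0.47, -0.04], 'grip_force': 34.68, 'finger_gap': 13.03}
```

>>> {"name": "servo_tool", "arguments": {
  "fingers": [0.008, 0.008, 0.008],
  "linear": [
    [0, 0, 0],
    [0, 0, 0],
    [0, 0, 0]
  ],
  "rotation": [
    [0, 0, 1.5],
    [0, 0, 3],
    [0, 0, 3]
  ]
}}

```text
time: 7.25
tool_pos: [584.8, -244.6, 107.6]
tcp_rot: [-179.9, 0.0, 120.9]
ft_force: [1.8, -5.4, -12.2]
finger_gap: 13.4
grip_force: 34.7
```

```bash
python3 st.py
```

```text
{'time': 7.25, 'tool_pos': [584.83, -244.62, 107.65], 'tcp_rot': [-179.94, 0.01, 120.86], 'ft_force': [1.83, -5.44, -12.17], 'wrist_torque': [-1.04, -0.41, 0.02], 'grip_force': 34.68, 'finger_gap': 13.38}
```

>>> {"name": "servo_tool", "arguments": {
  "fingers": [0.008, 0.008, 0.008],
  "linear": [
    [0, 0, 0],
    [0, 0, 0],
    [0, 0, 0]
  ],
  "rotation": [
    [0, 0, 1.5],
    [0, 0, 3],
    [0, 0, 3]
  ]
}}

```text
time: 7.55
tool_pos: [584.8, -244.6, 107.6]
tcp_rot: [-179.9, 0.0, 117.9]
ft_force: [1.9, -5.1, -10.9]
finger_gap: 13.6
grip_force: 34.7
```

```bash
python3 st.py
```

```text
{'time': 7.55, 'tool_pos': [584.81, -244.63, 107.62], 'tcp_rot': [-179.94, 0.01, 117.86], 'ft_force': [1.9, -5.14, -10.87], 'wrist_torque': [-1.09, -0.43, 0.03], 'grip_force': 34.67, 'finger_gap': 13.58}
```

>>> {"name": "servo_tool", "arguments": {
  "fingers": [0.008, 0.008, 0.008],
  "linear": [
    [0, 0, 0],
    [0, 0, 0],
    [0, 0, 0]
  ],
  "rotation": [
    [0, 0, 1.5],
    [0, 0, 3],
    [0, 0, 3]
  ]
}}

```text
time: 7.85
tool_pos: [584.8, -244.6, 107.6]
tcp_rot: [-179.9, 0.0, 114.9]
ft_force: [1.8, -5.5, -10.9]
finger_gap: 13.1
grip_force: 34.7
```

```bash
python3 st.py
```

```text
{'time': 7.85, 'tool_pos': [584.79, -244.6, 107.59], 'tcp_rot': [-179.94, 0.01, 114.86], 'ft_force': [1.79, -5.53, -10.89], 'wrist_torque': [-1.1, -0.4, -0.03], 'grip_force': 34.67, 'finger_gap': 13.11}
```

>>> {"name": "servo_tool", "arguments": {
  "fingers": [0.008, 0.008, 0.008],
  "linear": [
    [0, 0, 0],
    [0, 0, 0],
    [0, 0, 0]
  ],
  "rotation": [
    [0, 0, 1.5],
    [0, 0, 3],
    [0, 0, 3]
  ]
}}

```text
time: 8.15
tool_pos: [584.7, -244.6, 107.6]
tcp_rot: [-179.9, 0.0, 111.9]
ft_force: [1.3, -5.1, -10.7]
finger_gap: 13.2
grip_force: 34.7
```

```bash
python3 st.py
```

```text
{'time': 8.15, 'tool_pos': [584.75, -244.63, 107.58], 'tcp_rot': [-179.93, 0.02, 111.86], 'ft_force': [1.34, -5.12, -10.72], 'wrist_torque': [-1.11, -0.35, -0.02], 'grip_force': 34.67, 'finger_gap': 13.24}
```

>>> {"name": "servo_tool", "arguments": {
  "fingers": [0.008, 0.008, 0.008],
  "linear": [
    [0, 0, 0],
    [0, 0, 0],
    [0, 0, 0]
  ],
  "rotation": [
    [0, 0, 1.5],
    [0, 0, 3],
    [0, 0, 3]
  ]
}}

```text
time: 8.45
tool_pos: [584.7, -244.7, 107.6]
tcp_rot: [-179.9, 0.0, 108.9]
ft_force: [2.2, -5.1, -10.3]
finger_gap: 13.0
grip_force: 34.7
```

```bash
python3 st.py
```

```text
{'time': 8.45, 'tool_pos': [584.73, -244.66, 107.59], 'tcp_rot': [-179.93, 0.02, 108.86], 'ft_force': [2.21, -5.13, -10.26], 'wrist_torque': [-1.19, -0.37, 0.01], 'grip_force': 34.67, 'finger_gap': 13.03}
```

>>> {"name": "servo_tool", "arguments": {
  "fingers": [0.008, 0.008, 0.008],
  "linear": [
    [0, 0, 0],
    [0, 0, 0],
    [0, 0, 0]
  ],
  "rotation": [
    [0, 0, 1.5],
    [0, 0, 3],
    [0, 0, 3]
  ]
}}

```text
time: 8.75
tool_pos: [584.7, -244.7, 107.6]
tcp_rot: [-179.9, 0.0, 105.9]
ft_force: [1.4, -5.8, -11.3]
finger_gap: 13.2
grip_force: 34.7
```

```bash
python3 st.py
```

```text
{'time': 8.75, 'tool_pos': [584.69, -244.67, 107.58], 'tcp_rot': [-179.93, 0.02, 105.86], 'ft_force': [1.38, -5.81, -11.3], 'wrist_torque': [-1.17, -0.38, 0.04], 'grip_force': 34.67, 'finger_gap': 13.19}
```

>>> {"name": "servo_tool", "arguments": {
  "fingers": [0.008, 0.008, 0.008],
  "linear": [
    [0, 0, 0],
    [0, 0, 0],
    [0, 0, 0]
  ],
  "rotation": [
    [0, 0, 1],
    [0, 0, 2],
    [0, 0, 2]
  ]
}}

```text
time: 9.05
tool_pos: [584.7, -244.7, 107.6]
tcp_rot: [-179.9, 0.0, 103.9]
ft_force: [0.8, -5.9, -9.9]
finger_gap: 13.2
grip_force: 34.7
```

```bash
python3 st.py
```

```text
{'time': 9.05, 'tool_pos': [584.67, -244.67, 107.56], 'tcp_rot': [-179.93, 0.02, 103.88], 'ft_force': [0.77, -5.95, -9.85], 'wrist_torque': [-1.15, -0.34, 0.03], 'grip_force': 34.67, 'finger_gap': 13.17}
```

>>> {"name": "servo_tool", "arguments": {
  "fingers": [0.008, 0.008, 0.008],
  "linear": [
    [0, 0, 0],
    [0, 0, 0],
    [0, 0, 0]
  ],
  "rotation": [
    [0, 0, 1],
    [0, 0, 2],
    [0, 0, 2]
  ]
}}

```text
time: 9.35
tool_pos: [584.7, -244.7, 107.6]
tcp_rot: [-179.9, 0.0, 101.9]
ft_force: [0.7, -6.3, -12.3]
finger_gap: 13.2
grip_force: 34.7
```

```bash
python3 st.py
```

```text
{'time': 9.35, 'tool_pos': [584.66, -244.7, 107.56], 'tcp_rot': [-179.93, 0.03, 101.88], 'ft_force': [0.7, -6.3, -12.34], 'wrist_torque': [-1.21, -0.29, 0.01], 'grip_force': 34.67, 'finger_gap': 13.2}
```

>>> {"name": "servo_tool", "arguments": {
  "fingers": [0.008, 0.008, 0.008],
  "linear": [
    [0, 0, 0],
    [0, 0, 0],
    [0, 0, 0]
  ],
  "rotation": [
    [0, 0, 1],
    [0, 0, 2],
    [0, 0, 2]
  ]
}}

```text
time: 9.65
tool_pos: [584.6, -244.7, 107.5]
tcp_rot: [-179.9, 0.0, 99.9]
ft_force: [0.4, -5.8, -10.7]
finger_gap: 13.1
grip_force: 34.7
```

```bash
python3 st.py
python3 - <<'E'
from h import *
s=snap("scene");B=cv2.resize(s["frame"][165:285,210:330],None,fx=4,fy=4,interpolation=cv2.INTER_CUBIC);cv2.imwrite("pics/s2.png",B[:,:,::-1])
E
```

```text
{'time': 9.65, 'tool_pos': [584.6, -244.68, 107.54], 'tcp_rot': [-179.92, 0.03, 99.88], 'ft_force': [0.35, -5.84, -10.73], 'wrist_torque': [-1.19, -0.25, -0.02], 'grip_force': 34.69, 'finger_gap': 13.1}
```

View pics/s2.png

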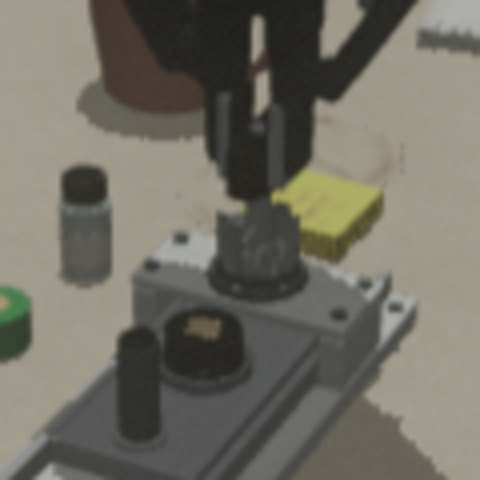

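The picture shows the grip turned and lifted with the fingers on it (about 250,160), and the pin clear of the sleeve. I'll keep feeling for the shoulder.

>>> {"name": "servo_tool", "arguments": {
  "fingers": [0.008, 0.008, 0.008],
  "linear": [
    [0, 0, 0],
    [0, 0, 0],
    [0, 0, 0]
  ],
  "rotation": [
    [0, 0, 1],
    [0, 0, 2],
    [0, 0, 2]
  ]
}}

```text
time: 10.0
tool_pos: [584.6, -244.7, 107.6]
tcp_rot: [-179.9, 0.0, 97.9]
ft_force: [1.5, -6.2, -10.6]
finger_gap: 13.1
grip_force: 34.8
```

```bash
python3 st.py
```

```text
{'time': 10.0, 'tool_pos': [584.57, -244.68, 107.56], 'tcp_rot': [-179.92, 0.03, 97.89], 'ft_force': [1.53, -6.21, -10.63], 'wrist_torque': [-1.17, -0.29, 0.2], 'grip_force': 34.78, 'finger_gap': 13.14}
```

>>> {"name": "servo_tool", "arguments": {
  "fingers": [0.008, 0.008, 0.008, 0.008],
  "linear": [
    [0, 0, 0],
    [0, 0, 0],
    [0, 0, 0],
    [0, 0, 0]
  ],
  "rotation": [
    [0, 0, -1],
    [0, 0, -2],
    [0, 0, -3],
    [0, 0, -3]
  ]
}}

```text
time: 10.4
tool_pos: [584.7, -244.7, 107.6]
tcp_rot: [-179.9, 0.0, 100.9]
ft_force: [1.2, -6.3, -11.2]
finger_gap: 13.6
grip_force: 34.6
```

```bash
python3 st.py
```

```text
{'time': 10.4, 'tool_pos': [584.66, -244.69, 107.55], 'tcp_rot': [-179.92, 0.03, 100.95], 'ft_force': [1.16, -6.28, -11.19], 'wrist_torque': [-1.18, -0.29, 0.01], 'grip_force': 34.65, 'finger_gap': 13.58}
```

>>> {"name": "servo_tool", "arguments": {
  "fingers": [0.008, 0.008, 0.008, 0.008, 0.008],
  "linear": [
    [0, 0, 0.001],
    [0, 0, 0.002],
    [0, 0, 0.0025],
    [0, 0, 0.003],
    [0, 0, 0.003]
  ],
  "rotation": [
    [0, 0, 0],
    [0, 0, 0],
    [0, 0, 0],
    [0, 0, 0],
    [0, 0, 0]
  ]
}}

```text
time: 10.9
tool_pos: [584.7, -244.7, 104.6]
tcp_rot: [-179.9, 0.0, 100.9]
ft_force: [0.6, -5.6, -10.5]
finger_gap: 13.1
grip_force: 34.8
```

```bash
python3 st.py
```

```text
{'time': 10.9, 'tool_pos': [584.68, -244.7, 104.63], 'tcp_rot': [-179.93, 0.03, 100.92], 'ft_force': [0.65, -5.63, -10.5], 'wrist_torque': [-1.09, -0.25, -0.0], 'grip_force': 34.85, 'finger_gap': 13.06}
```

>>> {"name": "servo_tool", "arguments": {
  "fingers": [0.008, 0.008, 0.008, 0.008],
  "linear": [
    [0, 0, 0.0005],
    [0, 0, 0.001],
    [0, 0, 0.0015],
    [0, 0, 0.0015]
  ],
  "rotation": [
    [0, 0, 0],
    [0, 0, 0],
    [0, 0, 0],
    [0, 0, 0]
  ]
}}

```text
time: 11.3
tool_pos: [584.7, -244.7, 103.2]
tcp_rot: [-179.9, 0.0, 100.9]
ft_force: [0.8, -6.2, -10.4]
finger_gap: 13.4
grip_force: 34.8
```

```bash
python3 st.py
```

```text
{'time': 11.3, 'tool_pos': [584.66, -244.71, 103.2], 'tcp_rot': [-179.93, 0.03, 100.92], 'ft_force': [0.79, -6.15, -10.38], 'wrist_torque': [-1.12, -0.15, 0.01], 'grip_force': 34.84, 'finger_gap': 13.38}
```

>>> {"name": "servo_tool", "arguments": {
  "fingers": [0.008, 0.008, 0.008],
  "linear": [
    [0, 0, 0.0004],
    [0, 0, 0.0008],
    [0, 0, 0.0008]
  ],
  "rotation": [
    [0, 0, 0],
    [0, 0, 0],
    [0, 0, 0]
  ]
}}

```text
time: 11.6
tool_pos: [584.7, -244.8, 102.9]
tcp_rot: [-179.9, 0.0, 100.9]
ft_force: [-2.0, -5.1, -6.0]
finger_gap: 13.2
grip_force: 35.3
```

```bash
python3 st.py
```

```text
{'time': 11.6, 'tool_pos': [584.73, -244.77, 102.92], 'tcp_rot': [-179.93, 0.04, 100.91], 'ft_force': [-2.05, -5.13, -5.97], 'wrist_torque': [-1.02, 0.08, 0.02], 'grip_force': 35.26, 'finger_gap': 13.22}
```

>>> {"name": "servo_tool", "arguments": {
  "fingers": [0.008, 0.008, 0.02, 0.03, 0.04, 0.04, 0.04, 0.04],
  "linear": [
    [0, 0, 0.0005],
    [0, 0, 0.0005],
    [0, 0, 0.0005],
    [0, 0, 0.0005],
    [0, 0, 0.0005],
    [0, 0, 0.0005],
    [0, 0, 0.0005],
    [0, 0, 0.0005]
  ],
  "rotation": [
    [0, 0, 0],
    [0, 0, 0],
    [0, 0, 0],
    [0, 0, 0],
    [0, 0, 0],
    [0, 0, 0],
    [0, 0, 0],
    [0, 0, 0]
  ]
}}

```text
time: 12.4
tool_pos: [585.4, -243.9, 102.1]
tcp_rot: [180.0, -0.0, 100.8]
ft_force: [1.1, 1.4, 0.2]
finger_gap: 40.0
grip_force: 0.0
```

>>> {"name": "servo_tool", "arguments": {
  "fingers": [0.04, 0.04, 0.04, 0.04, 0.04, 0.04],
  "linear": [
    [0, 0, -0.01],
    [0, 0, -0.025],
    [0, 0, -0.045],
    [0, 0, -0.06],
    [0, 0, -0.06],
    [0, 0, -0.06]
  ],
  "rotation": [
    [0, 0, 0],
    [0, 0, 0],
    [0, 0, 0],
    [0, 0, 0],
    [0, 0, 0],
    [0, 0, 0]
  ]
}}

```text
time: 13.0
tool_pos: [585.7, -244.3, 162.8]
tcp_rot: [179.9, 0.1, 100.8]
ft_force: [0.7, 0.5, -0.3]
finger_gap: 39.8
grip_force: 0.0
```

```bash
python3 st.py
python3 - <<'E'
from h import *
print(r.sense()["joint_pos"])
s=snap("scene");B=cv2.resize(s["frame"][165:285,210:330],None,fx=4,fy=4,interpolation=cv2.INTER_CUBIC);cv2.imwrite("pics/s3.png",B[:,:,::-1])
print([ (np.array(proj(s,(585.2,-244,z)))-[210,165])*4 for z in(97,106,109)])
E
```

```text
{'time': 13.0, 'tool_pos': [585.66, -244.3, 162.81], 'tcp_rot': [179.93, 0.06, 100.83], 'ft_force': [0.7, 0.5, -0.31], 'wrist_torque': [-0.01, -0.02, 0.03], 'grip_force': 0.0, 'finger_gap': 39.84}
[-2.72702538e+01  1.57296612e+01  8.51313080e+01 -1.69557254e-03
  7.90464533e+01 -3.80988547e+01]
[array([252.12422169, 153.60268553]), array([252.33668424, 133.36913038]), array([252.40813172, 126.57861424])]
```

View pics/s3.png

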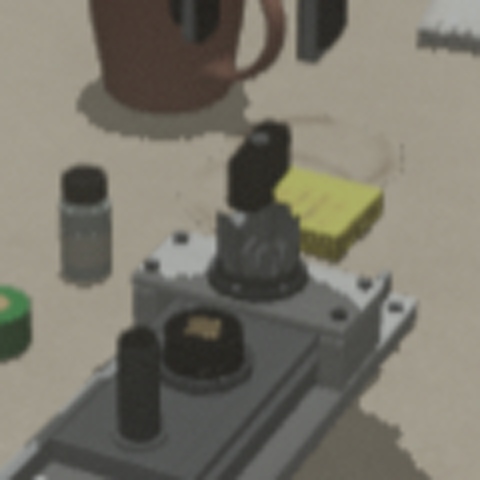

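The grip dot at about (262,138) is 8 to 9 mm higher than before, and the grip is released and turned about 85°, so the plunger is parked. Next is the post.

>>> {"name": "servo_tool", "arguments": {
  "fingers": [0.04, 0.04, 0.04, 0.04, 0.04, 0.04, 0.04, 0.04, 0.04, 0.04],
  "linear": [
    [0.03, 0.002, 0],
    [0.06, 0.004, 0],
    [0.09, 0.006, 0],
    [0.0995, 0.0076, 0],
    [0.0995, 0.0076, 0.02],
    [0.0995, 0.0076, 0.04],
    [0.0995, 0.0076, 0.06],
    [0.0995, 0.0076, 0.07],
    [0.0995, 0.0076, 0.07],
    [0.0995, 0.0076, 0.07]
  ],
  "rotation": [
    [0, 0, 2],
    [0, 0, 4],
    [0, 0, 4.8],
    [0, 0, 4.8],
    [0, 0, 4.8],
    [0, 0, 4.8],
    [0, 0, 4.8],
    [0, 0, 4.8],
    [0, 0, 4.8],
    [0, 0, 4.8]
  ]
}}

```text
time: 14.05
tool_pos: [574.1, -145.2, 92.2]
tcp_rot: [-180.0, 0.0, 96.0]
ft_force: [-0.1, 0.4, -0.1]
finger_gap: 39.9
grip_force: 0.0
```

Run:
```python
from h import *
s=snap("wrist");cv2.imwrite("pics/w2.png",s["frame"][:,:,::-1]);t=r.sense()["tool_pos"];print(t)
print(proj(s,(574.3,-145,71)),proj(s,(t[0],t[1],71)))
```

```text
[ 574.65885821 -145.32449633   92.9270486 ]
(np.float64(281.62409856894385), np.float64(272.76762630186215)) (np.float64(282.35639212026354), np.float64(273.5080564830252))
```

View pics/w2.png

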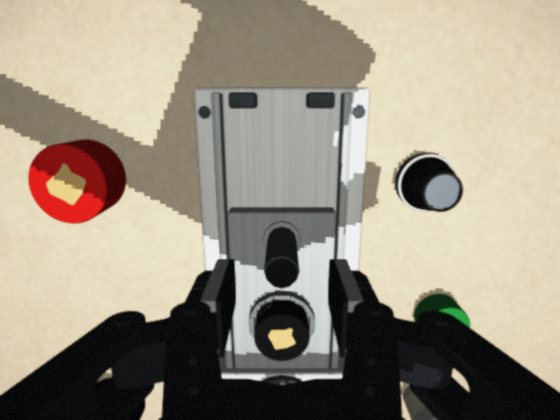

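The post top is at (282,272), on the jaws' centre line and where predicted. Descending to grip it lightly.

>>> {"name": "servo_tool", "arguments": {
  "fingers": [0.04, 0.04, 0.04, 0.04, 0.022, 0.016, 0.012, 0.01, 0.01, 0.01],
  "linear": [
    [0, 0, 0.012],
    [0, 0, 0.024],
    [0, 0, 0.034],
    [0, 0, 0.034],
    [0, 0, 0.034],
    [0, 0, 0.034],
    [0, 0, 0.034],
    [0, 0, 0.034],
    [0, 0, 0.034],
    [0, 0, 0.034]
  ],
  "rotation": [
    [0, 0, 0],
    [0, 0, 0],
    [0, 0, 0],
    [0, 0, 0],
    [0, 0, 0],
    [0, 0, 0],
    [0, 0, 0],
    [0, 0, 0],
    [0, 0, 0],
    [0, 0, 0]
  ],
  "force": 20
}}

```text
time: 15.1
tool_pos: [574.0, -144.9, 58.2]
tcp_rot: [-180.0, 0.0, 96.0]
ft_force: [-3.4, -0.4, 2.3]
finger_gap: 15.1
grip_force: 20.8
```

```bash
python3 st.py
```

```text
{'time': 15.1, 'tool_pos': [573.97, -144.93, 58.21], 'tcp_rot': [-179.99, 0.0, 96.03], 'ft_force': [-3.41, -0.4, 2.28], 'wrist_torque': [0.01, 0.57, -0.01], 'grip_force': 20.84, 'finger_gap': 15.14}
```

>>> {"name": "servo_tool", "arguments": {
  "fingers": [0.01, 0.01, 0.01, 0.01, 0.01, 0.01, 0.01, 0.01, 0.01, 0.01],
  "linear": [
    [0.001, 0, 0],
    [0.003, 0, 0],
    [0.006, 0, 0],
    [0.01, 0, 0],
    [0.014, 0, 0],
    [0.018, 0, 0],
    [0.022, 0, 0],
    [0.026, 0, 0],
    [0.028, 0, 0],
    [0.028, 0, 0]
  ],
  "rotation": [
    [0, 0, 0],
    [0, 0, 0],
    [0, 0, 0],
    [0, 0, 0],
    [0, 0, 0],
    [0, 0, 0],
    [0, 0, 0],
    [0, 0, 0],
    [0, 0, 0],
    [0, 0, 0]
  ]
}}

```text
time: 16.1
tool_pos: [571.0, -116.8, 58.2]
tcp_rot: [-180.0, -0.0, 96.0]
ft_force: [-4.9, 0.2, 3.9]
finger_gap: 15.3
grip_force: 21.0
```

>>> {"name": "servo_tool", "arguments": {
  "fingers": [0.01, 0.01, 0.01, 0.01, 0.01, 0.01, 0.01, 0.01, 0.01, 0.01],
  "linear": [
    [0.002, 0, 0],
    [0.005, 0, 0],
    [0.009, 0, 0],
    [0.013, 0, 0],
    [0.017, 0, 0],
    [0.02, 0, 0],
    [0.022, 0, 0],
    [0.023, 0, 0],
    [0.024, 0, 0],
    [0.024, 0, 0]
  ],
  "rotation": [
    [0, 0, 0],
    [0, 0, 0],
    [0, 0, 0],
    [0, 0, 0],
    [0, 0, 0],
    [0, 0, 0],
    [0, 0, 0],
    [0, 0, 0],
    [0, 0, 0],
    [0, 0, 0]
  ]
}}

```text
time: 17.1
tool_pos: [568.5, -93.3, 58.2]
tcp_rot: [-180.0, 0.0, 96.0]
ft_force: [-5.6, -1.9, 4.1]
finger_gap: 14.9
grip_force: 21.0
```

```bash
python3 st.py
```

```text
{'time': 17.1, 'tool_pos': [568.51, -93.26, 58.18], 'tcp_rot': [-179.99, 0.01, 96.03], 'ft_force': [-5.58, -1.88, 4.15], 'wrist_torque': [-0.31, 0.69, -0.04], 'grip_force': 21.04, 'finger_gap': 14.94}
```

Moved 52 mm. Creep to the stops, watching the force.

>>> {"name": "servo_tool", "arguments": {
  "fingers": [0.01, 0.01, 0.01, 0.01, 0.01, 0.01, 0.01, 0.01],
  "linear": [
    [0.0005, 0, 0],
    [0.001, 0, 0],
    [0.0015, 0, 0],
    [0.002, 0, 0],
    [0.0025, 0, 0],
    [0.003, 0, 0],
    [0.003, 0, 0],
    [0.003, 0, 0]
  ],
  "rotation": [
    [0, 0, 0],
    [0, 0, 0],
    [0, 0, 0],
    [0, 0, 0],
    [0, 0, 0],
    [0, 0, 0],
    [0, 0, 0],
    [0, 0, 0]
  ]
}}

```text
time: 17.9
tool_pos: [568.2, -90.4, 58.2]
tcp_rot: [-180.0, 0.0, 96.0]
ft_force: [-5.1, -2.4, 3.9]
finger_gap: 15.4
grip_force: 21.0
```

```bash
python3 st.py
```

```text
{'time': 17.9, 'tool_pos': [568.21, -90.4, 58.19], 'tcp_rot': [-179.99, 0.02, 96.03], 'ft_force': [-5.06, -2.44, 3.91], 'wrist_torque': [-0.4, 0.73, -0.02], 'grip_force': 21.04, 'finger_gap': 15.39}
```

>>> {"name": "servo_tool", "arguments": {
  "fingers": [0.01, 0.01, 0.01, 0.01, 0.01],
  "linear": [
    [0.0003, 0, 0],
    [0.0006, 0, 0],
    [0.0009, 0, 0],
    [0.0012, 0, 0],
    [0.0012, 0, 0]
  ],
  "rotation": [
    [0, 0, 0],
    [0, 0, 0],
    [0, 0, 0],
    [0, 0, 0],
    [0, 0, 0]
  ]
}}

```text
time: 18.4
tool_pos: [568.2, -90.2, 58.2]
tcp_rot: [180.0, 0.1, 96.0]
ft_force: [-4.9, -7.5, 1.3]
finger_gap: 15.2
grip_force: 20.9
```

```bash
python3 st.py
```

```text
{'time': 18.4, 'tool_pos': [568.19, -90.16, 58.2], 'tcp_rot': [180.0, 0.1, 96.01], 'ft_force': [-4.89, -7.47, 1.33], 'wrist_torque': [-1.08, 0.64, 0.02], 'grip_force': 20.88, 'finger_gap': 15.24}
```

The travel is 55 mm and the force is rising, so the carriage is at the stops. Release and retreat.

>>> {"name": "servo_tool", "arguments": {
  "fingers": [0.014, 0.02, 0.03, 0.04, 0.04, 0.04, 0.04, 0.04, 0.04, 0.04],
  "linear": [
    [0, 0, 0],
    [0, 0, 0],
    [0, 0, 0],
    [0, 0, 0],
    [0, 0, 0],
    [0, 0, -0.02],
    [0, 0, -0.045],
    [0, 0, -0.075],
    [0, 0, -0.1],
    [0, 0, -0.1]
  ],
  "rotation": [
    [0, 0, 0],
    [0, 0, 0],
    [0, 0, 0],
    [0, 0, 0],
    [0, 0, 0],
    [0, 0, 0],
    [0, 0, 0],
    [0, 0, 0],
    [0, 0, 0],
    [0, 0, 0]
  ]
}}

```text
time: 19.4
tool_pos: [571.0, -89.5, 163.0]
tcp_rot: [179.6, 0.1, 96.0]
ft_force: [0.0, -0.5, 0.9]
finger_gap: 40.1
grip_force: 0.0
```

```bash
python3 st.py
python3 - <<'E'
from h import *
s=snap("scene");B=cv2.resize(s["frame"][165:325,180:330],None,fx=3.5,fy=3.5,interpolation=cv2.INTER_CUBIC);cv2.imwrite("pics/s4.png",B[:,:,::-1])
E
```

```text
{'time': 19.4, 'tool_pos': [570.97, -89.47, 162.98], 'tcp_rot': [179.57, 0.14, 96.04], 'ft_force': [0.03, -0.54, 0.86], 'wrist_torque': [-0.01, -0.03, 0.04], 'grip_force': 0.0, 'finger_gap': 40.1}
```

View pics/s4.png

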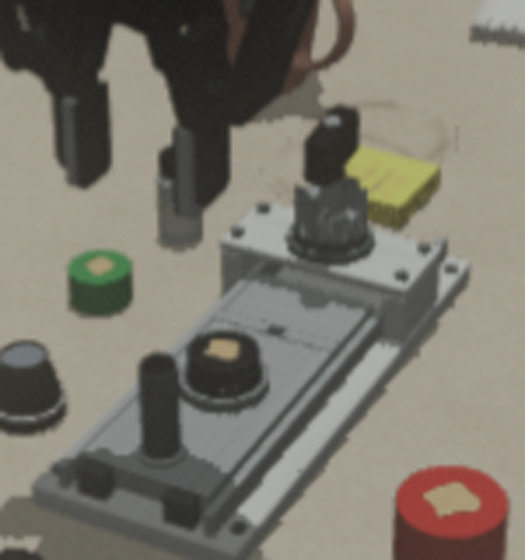

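The carriage is against the end stops (blocks at about (95,475) and (183,503)). The specimen is in its seat at (222,365), the plunger is still up at (333,140), and the gripper is clear.

```bash
python3 -c "
from bench import r
print(r.hand_in())"
```

```text
the job is handed in; nothing more can be done
None
```

I parked the plunger in its rest notch, slid the carriage about 55 mm to its end stops with the specimen still in its seat, and handed in the job at about 19 s; no verdict came back.

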